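# Spring the catch of the blue weight case with the release rod

## Task

The drawer of the blue weight case has lost its key: take the red-handled release rod from its stand, push it down through the slot in the lid of the blue case to press the hidden catch tab, so that the drawer springs fully open. Then put the rod back into its stand, standing upright with its collar resting on the stand. Leave the drawer of the white case shut.

Things in the scene. Friction and masses are not known exactly. Their poses are not given: they have to be found in the camera images.
- release_rod: Upright tool, 80 g; origin: lower tip, z up its axis. From the tip up: steel rod 8 mm thick, 0-60 mm; collar 38 mm wide, 60-65 mm; round red handle 18 mm thick, 65-125 mm (grip it across, any yaw). Starts upright, centred in its stand: fixed grey block 64x64 mm, 70 mm high, with a 22x22 mm square through hole; collar on the block's top, tip 10 mm above the worktop. It must end there too.
- blue_slot (a point): Centre of the slot in the fixed blue case's lid, on the lid's top face, 95 mm above the worktop; z up. Slot 40 mm long (point y), 20 mm wide (x), lid 4 mm thick. Case 130 mm (x) by 116 mm (y); slot 28 mm behind (+x of) its middle; drawer in its -x face. Inside, a sprung tab lies under the whole slot, 48 mm below the lid's top face. An alike white case stands beside it, left or right.
- blue_drawer (a joint): Blue case's drawer: 0 shut, held by the tab; grows towards the point's -x, 0.045 m fully open; a spring drives it out and keeps it out. The tab lets go when pressed down 7 to 8 mm (4 to 7 N, sprung; it comes back up when let go). With the rod's collar on the lid, the tip is 60 mm below the lid's top face and the tab pressed 12 mm (8 N).
- white_drawer (a joint): Drawer of the white case, which has the same form and size as the blue one: 0 shut, 0.045 m fully open. It starts shut and must stay shut.
Mind the look-alikes: they are no part of the job. What is meant by the release_rod is not brown or orange, and is the smaller of those in its own colour.

How it is judged:
By the outcome, as a careful person would: the job done as asked, in the order asked, and still so for the second after the job is handed in, with the robot touching nothing.
It also fails if it takes over 53 s, if anything falls off the work surface, if the arm or the gripper's body presses on something with over 40 N, if the wrist force passes 120 N, or if a joint passes its speed limit or range.

## Robot

A 6-joint arm with a two-finger parallel gripper is mounted at the origin on a cart in front of the work surface, level with it; the furniture and walls round the work are solid. World frame = base frame: x ahead of the robot, y to its left, z up, the work surface at z = 0. Lengths are in m, angles in rad, forces in N, time in s.
With the tool pointing down it reaches from about 0.3 to 0.875 m from the base axis. Payload 6.4 kg.
Tool frame: the origin (TCP) lies midway between the tips of the shut fingers; the grasp point (between the pads) lies 19 mm behind it; z points along the fingers, x is the direction in which the jaws open and shut, and the axes are right-handed (so a half turn about z gives the same grasp; the last joint's range is limited). The gripper opens to 88 mm and grips with 3 to 60 N. Pads are 18 mm wide; open, the fingers measure 123 mm over their backs; the gripper's body (75 mm by 187 mm) begins 45 mm behind the grasp point.
Start: joints at [-1.358, 0.181, 1.607, -0, 1.354, -0.206], TCP at [0.234, -0.525, 0.239] pointing down, gripper open.
Joint ranges: [-2.99, 2.99], [-0.89, 2.07], [0.3, 2.58], [-1.14, 4.28], [0, 2.63], [-3.12, 3.12]. Speed limits (rad/s): [2.57, 2.57, 3.01, 3.14, 3.14, 3.14].

## Interface

Orientations are given as [roll, pitch, yaw] about the fixed x, y, z axes, in that order (R = Rz(yaw) Ry(pitch) Rx(roll)).
In Python, from workcell import monitor, imaging, workorder gives the robot as it stands. The module is installed in compiled form; this text tells all that it offers.
- The arm moves only by the tool step_arm, never from a script. Its arguments are lists of equal length, an entry for each row: "rotation": the turn, a rotation vector about the tool's x, y, z in rad, a list of three; "offset": the shift along the tool's x, y, z in m, a list of three; "jaw": the opening, from 0 (shut) to 1 (fully open). In form: {"rotation": [[rx, ry, rz], ...], "offset": [[tx, ty, tz], ...], "jaw": [jaw, ...]}. A call has 1 to 20 rows; each row is the pose to reach, as a shift and turn from the pose measured when the call began, along the tool's axes at that moment; what a row does not reach only later rows make up. A row lasts 1/12 s, in which the tool goes at most 41.7 mm and 7.16 degrees, less where a joint would pass 70% of its speed; a pose out of reach is approached as far as the arm can. A call with a gripper value outside its range is refused whole. The fingers move at their own pace and stop on an object; the grip force is fixed at half the most. Time passes only in rows, so rows that repeat a pose let the fingers close. It gives the time, the measured TCP pose, the force and the opening at its end, in the units of the state.
- monitor.get_state(): the state, without advancing time (a new reading comes with each control period).
- imaging.snapshot(name): name is "side" or "top" or "wrist"; returns a dict with "image" (400x640x3 uint8, red, green, blue), "fx", "fy", "cx", "cy" (pixels), "dist_coeffs" ([k1, k2, p1, p2, k3] as OpenCV has them; the pictures are not rectified), "R" (3x3) and "t" (3): a world point X has camera coordinates R X + t; the wrist camera has in their place "T_tool_cam" (4x4, takes a point from camera to tool coordinates, whose origin is the TCP and whose axes are the tool frame's). Camera axes: x right, y down, z forward; pixel columns grow to the right and rows downward; lengths in m; the calibration is good to about 2 mm. A picture is of the moment at which its call begins: read the wrist's pose just before it. There is no depth.
- workorder.close_job(): hands the job in, once; it reports no verdict.
The state is a dict: "t": time; "joint_positions": joint angles; "qd": joint speeds; "tau": joint torques, N m; "position": TCP position; "tool_rot": TCP orientation; "wrist_force": force on the tool from outside, world axes, zero at the start; "ft_torque": the same for the moment, N m; "gripper_width": finger opening in m.
Only numpy, scipy, OpenCV 4.12 (cv2) and the standard library are available. Lean on these libraries where they do the work, as an engineer would, in place of code of your own. Each camera call takes 0.05 s, during which the arm holds its last target.

## Working session

There is one attempt and no reset: what is moved stays moved. The work goes in short steps, Python scripts to look and compute and a tool call to move; the robot and the scene stay as the last step left them, time stands still between calls to the robot, and variables do not carry over. Pictures are saved under pics/ and viewed, and the job is handed in when it is done.

Besides the shell and the picture viewer there is one more tool, called after "Call:" in YAML: its name, and indented under it one key for each argument. step_arm: Moves the arm, as the interface text tells. Its arguments: {"type":"object","properties":{"rotation":{"type":"array","items":{"type":"array","items":{"type":"number"}}},"offset":{"type":"array","items":{"type":"array","items":{"type":"number"}}},"jaw":{"type":"array","items":{"type":"number"}}},"required":["rotation","offset","jaw"]}

```bash
mkdir -p pics; python3 - <<'E'
from workcell import monitor, imaging, workorder
import cv2
s=monitor.get_state(); print(s)
for n in ["side","top","wrist"]:
    d=imaging.snapshot(n); cv2.imwrite(f"pics/{n}0.png",d["image"][:,:,::-1]); print({k:v for k,v in d.items() if k!="image"})
E
```

```text
{'t': 0.0, 'joint_positions': array([-1.35826912e+00,  1.81506263e-01,  1.60797671e+00,  2.75780703e-06,
        1.35380125e+00, -2.06284404e-01]), 'qd': array([-0.00026189, -0.00075969,  0.00059702,  0.00072359,  0.00173754,
        0.00276569]), 'tau': array([-8.45015620e-04, -4.33867371e+01, -3.41850150e+01,  7.03232945e-02,
        3.85250885e-02, -1.41139762e-04]), 'position': array([ 0.23375065, -0.52477203,  0.23784482]), 'tool_rot': array([-3.14124354e+00,  1.65515437e-03, -1.15198502e+00]), 'wrist_force': array([ 0.3920543 , -0.59794387,  0.38485602]), 'ft_torque': array([ 0.03271409,  0.04962507, -0.00366128]), 'gripper_width': 0.08849193429394125}
{'fx': 387.44570737040596, 'fy': 387.44570737040596, 'cx': 316.94884644763306, 'cy': 200.74368557762628, 'dist_coeffs': array([0.00465332, 0.        , 0.        , 0.        , 0.        ]), 'R': array([[-0.97047293,  0.24049304,  0.01858479],
       [ 0.15474215,  0.67983522, -0.7168535 ],
       [-0.18503287, -0.69281107, -0.69697608]]), 't': array([ 0.49568087, -0.0367036 ,  1.14557085])}
{'fx': 387.246240989328, 'fy': 387.24624
[... 190 characters left out ...]
4667],
       [-0.98882328, -0.01106107, -0.14868147],
       [ 0.14806743,  0.04387483, -0.98800356]]), 't': array([0.04408258, 0.49479304, 0.87391079])}
{'fx': 281.4036087954008, 'fy': 281.4036087954008, 'cx': 320.7750460215627, 'cy': 204.6220799429758, 'dist_coeffs': array([-0.01113841,  0.        ,  0.        ,  0.        ,  0.        ]), 'T_tool_cam': array([[ 9.99999448e-01,  1.95401759e-04, -1.03240426e-03,
         1.71788610e-04],
       [ 8.65235815e-05,  9.63905419e-01,  2.66244879e-01,
        -6.86337224e-02],
       [ 1.04716478e-03, -2.66244821e-01,  9.63904870e-01,
        -1.46851569e-01],
       [ 0.00000000e+00,  0.00000000e+00,  0.00000000e+00,
         1.00000000e+00]])}
```

View pics/side0.png

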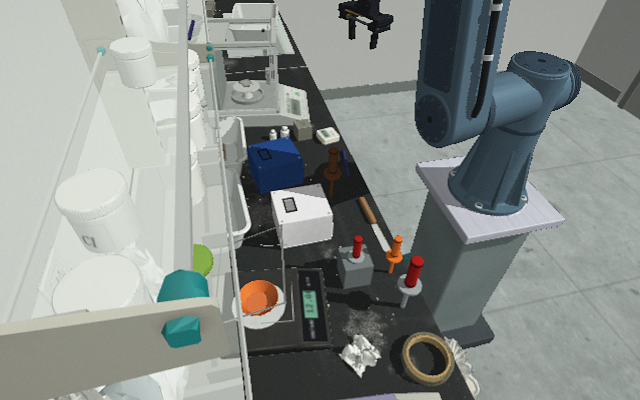

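View pics/top0.png

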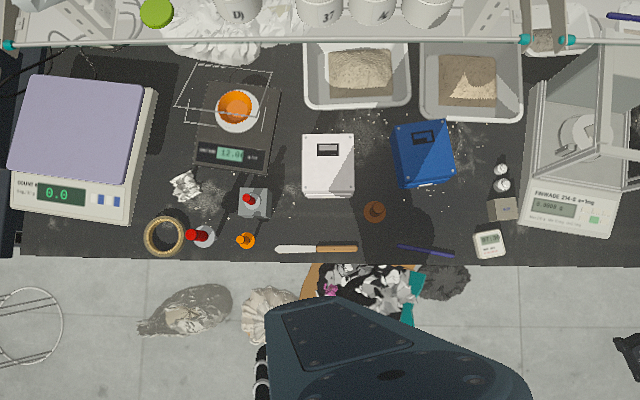

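View pics/wrist0.png

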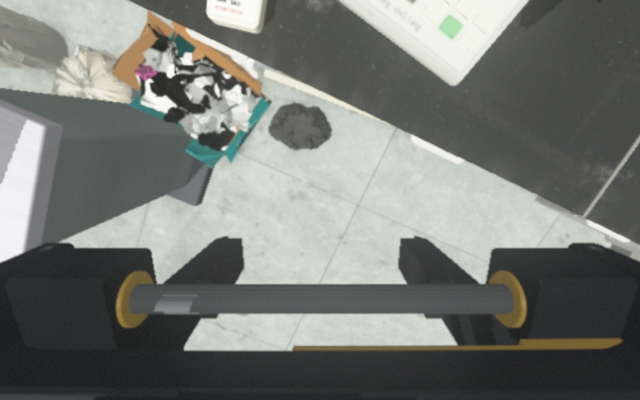

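Candidates in the top and side views:
- Small red rod in the grey stand: top (250,199), side (357,245).
- Larger red rod: top (197,235), side (413,270).
- Orange rod: top (245,240).
- Brown rod: top (375,211).

By the description I choose the small red one in the grey stand. Next I check it in a close crop.

```bash
python3 - <<'E'
import cv2,numpy as np
a=cv2.imread("pics/top0.png");b=cv2.imread("pics/side0.png")
c1=cv2.resize(a[170:260,160:280],(480,360),interpolation=cv2.INTER_CUBIC)
c2=cv2.resize(b[220:320,320:440],(320,267),interpolation=cv2.INTER_CUBIC)
o=np.zeros((600,800,3),np.uint8);o[:360,:480]=c1;o[:267,480:]=c2
c3=cv2.resize(a[110:200,380:470],(240,240),interpolation=cv2.INTER_CUBIC);o[360:,:240]=c3
c4=cv2.resize(b[130:200,240:310],(240,240),interpolation=cv2.INTER_CUBIC);o[360:,260:500]=c4
cv2.imwrite("pics/crop0.png",o)
E
```

```text
(no output)
```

View pics/crop0.png

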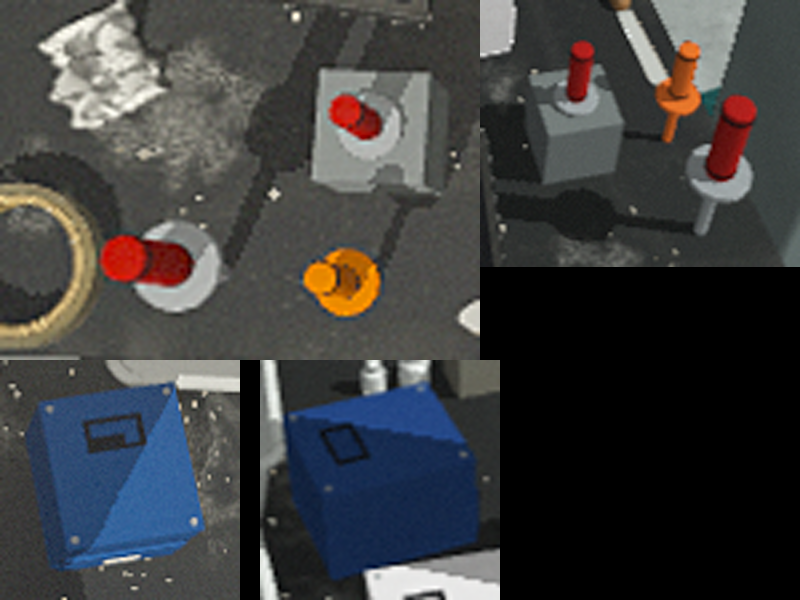

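The crop confirms it: the smaller red rod stands in the grey block, and the bigger red one stands free. Next I measure positions.

```bash
cat > h.py <<'E'
import numpy as np,cv2
from scipy.spatial.transform import Rotation as Ro
from workcell import monitor, imaging, workorder
def cam(d,s=None):
    K=np.array([[d["fx"],0,d["cx"]],[0,d["fy"],d["cy"]],[0,0,1]])
    if "R" in d: R=d["R"].T; o=-R@d["t"]
    else:
        T=np.eye(4);T[:3,:3]=Ro.from_euler('xyz',s["tool_rot"]).as_matrix();T[:3,3]=s["position"]
        M=T@d["T_tool_cam"];R=M[:3,:3];o=M[:3,3]
    return K,d["dist_coeffs"],R,o
def ray(c,uv):
    K,D,R,o=c; p=cv2.undistortPoints(np.array(uv,float).reshape(-1,1,2),K,D).reshape(-1,2)
    return o,(R@np.c_[p,np.ones(len(p))].T).T
def onz(c,uv,z):
    o,v=ray(c,uv); return o+v*((z-o[2])/v[:,2])[:,None]
def tri(c1,u1,c2,u2):
    o1,v1=ray(c1,u1);o2,v2=ray(c2,u2);v1=v1[0];v2=v2[0]
    A=np.c_[v1,-v2];x=np.linalg.lstsq(A,o2-o1,rcond=None)[0]
    p,q=o1+x[0]*v1,o2+x[1]*v2; return (p+q)/2,np.linalg.norm(p-q)
def proj(c,X):
    K,D,R,o=c; return cv2.projectPoints(np.array(X,float).reshape(-1,3),cv2.Rodrigues(R.T)[0],-R.T@o,K,D)[0].reshape(-1,2)
def blobs(m,amin=15):
    n,l,st,ce=cv2.connectedComponentsWithStats(m.astype(np.uint8))
    return [(st[i].tolist(),ce[i].round(1).tolist()) for i in range(1,n) if st[i][4]>=amin],l
E
python3 - <<'E'
from h import *
T=imaging.snapshot("top");S=imaging.snapshot("side");ct,cs=cam(T),cam(S)
for n,d in(("top",T),("side",S)):
    im=d["image"].astype(int);r,g,b=im[...,0],im[...,1],im[...,2]
    print(n,"red",blobs((r>90)&(g<50)&(b<50))[0])
    print(n,"blue",blobs((b>60)&(r<60)&(b>r*1.6),200)[0])
    dark=(im.sum(2)<75)
    x0,y0,x1,y1=(400,120,450,155) if n=="top" else (250,140,285,165)
    for (st,ce) in blobs(dark[y0:y1,x0:x1],10)[0]: print(' dark',st,ce,'abs',st[0]+x0,st[1]+y0)
# stand by projecting
u=[[250,199]]
print(onz(ct,[[245.5,195.5],[255,203]],.135), tri(ct,[[250,199]],cs,[[357,247]]))
E
```

```text
top red [([243, 194, 12, 11, 87], [248.4, 198.9]), ([185, 229, 22, 12, 193], [195.4, 234.8])]
top blue [([390, 119, 67, 70, 3233], [421.4, 154.7]), ([409, 271, 17, 26, 278], [416.1, 281.5]), ([401, 303, 13, 24, 225], [406.9, 314.1])]
side red [([353, 235, 10, 23, 136], [357.5, 245.1]), ([411, 256, 12, 10, 99], [416.8, 260.5]), ([406, 267, 16, 20, 170], [413.3, 275.9])]
side blue [([247, 137, 57, 57, 2219], [276.3, 164.5]), ([157, 270, 52, 32, 1156], [183.0, 285.9]), ([162, 318, 39, 30, 802], [181.7, 333.4])]
 dark [8, 10, 4, 8, 12] [9.7, 13.2] abs 258 150
[[0.48018339 0.2037192  0.135     ]
 [0.46438071 0.1826647  0.135     ]] (array([0.47517156, 0.20209228, 0.10280976]), np.float64(0.0048328719826277265))
```

```bash
python3 - <<'E'
import cv2
a=cv2.imread("pics/top0.png")
cv2.imwrite("pics/c1.png",cv2.resize(a[115:195,385:465],(560,560),interpolation=cv2.INTER_NEAREST))
cv2.imwrite("pics/c2.png",cv2.resize(a[175:225,230:280],(550,550),interpolation=cv2.INTER_NEAREST))
E
```

```text
(no output)
```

View pics/c1.png

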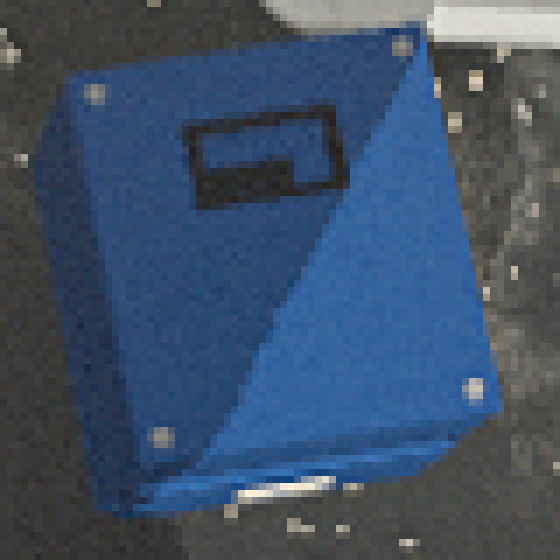

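View pics/c2.png

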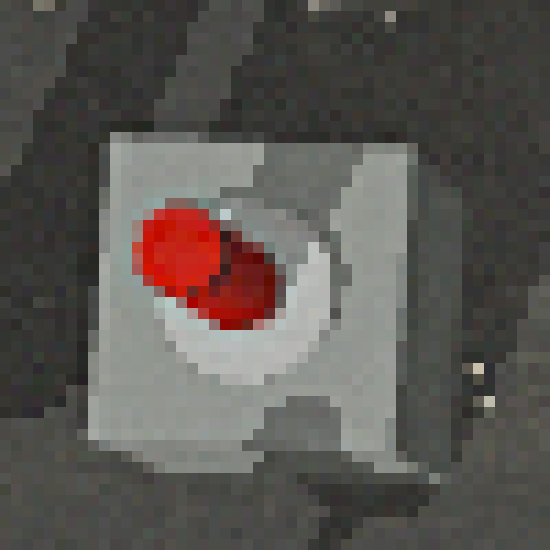

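```bash
python3 - <<'E'
from h import *
T=imaging.snapshot("top");S=imaging.snapshot("side");ct,cs=cam(T),cam(S)
f=lambda P,k,x,y:np.array(P,float)/k-.5+[x,y]
sl=f([(188,128),(335,105),(348,185),(200,208)],7,385,115)
P=onz(ct,sl,.095);print("slot",P.round(4),P.mean(0).round(4),[np.linalg.norm(P[i]-P[i-1]).round(4) for i in range(4)])
sc=onz(ct,f([(94,94),(402,45),(475,388),(161,437)],7,385,115),.095);print("screws",sc.round(4),sc.mean(0).round(4),[np.linalg.norm(sc[i]-sc[i-1]).round(4) for i in range(4)])
ax=(sc[0]+sc[1]-sc[2]-sc[3]);print("yaw",np.degrees(np.arctan2(ax[1],ax[0])), "pred slot", sc.mean(0)+.028*ax/np.linalg.norm(ax))
st=onz(ct,f([(108,132),(418,142),(395,452),(88,440)],11,230,175),.07);print("stand",st.round(4),st.mean(0).round(4),[np.linalg.norm(st[i]-st[i-1]).round(4) for i in range(4)])
hd=f([(183,250)],11,230,175);print("handle top",onz(ct,hd,.135))
co=f([(250,297)],11,230,175);print("collar",onz(ct,co,.075))
# side slot from crop0: dark
print("side proj slot",proj(cs,[P.mean(0)]),"handle mid", proj(cs,[[*st.mean(0)[:2],.105]]))
s=monitor.get_state();print(s["position"],s["tool_rot"],s["t"])
E
```

```text
slot [[ 0.6329 -0.1558  0.095 ]
 [ 0.6409 -0.203   0.095 ]
 [ 0.6144 -0.2064  0.095 ]
 [ 0.6063 -0.1591  0.095 ]] [ 0.6236 -0.1811  0.095 ] [np.float64(0.0267), np.float64(0.0479), np.float64(0.0268), np.float64(0.048)]
screws [[ 0.644  -0.1259  0.095 ]
 [ 0.6613 -0.2251  0.095 ]
 [ 0.5484 -0.2444  0.095 ]
 [ 0.5316 -0.1453  0.095 ]] [ 0.5963 -0.1852  0.095 ] [np.float64(0.1141), np.float64(0.1007), np.float64(0.1145), np.float64(0.1005)]
yaw 9.732828385322556 pred slot [ 0.62393255 -0.18044754  0.095     ]
stand [[0.5108 0.2347 0.07  ]
 [0.5093 0.1691 0.07  ]
 [0.4444 0.1715 0.07  ]
 [0.446  0.2358 0.07  ]] [0.4776 0.2027 0.07  ] [np.float64(0.0648), np.float64(0.0656), np.float64(0.065), np.float64(0.0643)]
handle top [[0.47649421 0.2021821  0.135     ]]
collar [[0.47560021 0.20197914 0.075     ]]
side proj slot [[263.12757533 154.00696646]] handle mid [[355.02377832 246.57280848]]
[ 0.23384871 -0.5251958   0.23850946] [-3.14149543e+00  3.62523303e-04 -1.15199170e+00] 0.35
```

```bash
python3 - <<'E'
from h import *
T=imaging.snapshot("top");S=imaging.snapshot("side");ct,cs=cam(T),cam(S)
for a in [(525,40),(570,40),(8,44)]:
  for b in [(209,47),(208,60),(182,300),(182,330)]:
    p,e=tri(ct,[a],cs,[b]); print(a,b,p.round(3),round(e,3))
print("cams",ct[3],cs[3])
print("bigred top",tri(ct,[(191,234.5)],cs,[(416.5,260)]), "orange",tri(ct,[(240.5,239)],cs,[(397.5,238)]),"stand handle top",tri(ct,[(246.1,197.2)],cs,[(358,238)]))
# rod axis from side: handle centre column
print(onz(cs,[[357.5,237]],.135), "brown top",tri(ct,[(375,208)],cs,[(334,152)]))
E
```

```text
(525, 40) (209, 47) [ 0.716 -0.297  0.354] 0.014
(525, 40) (208, 60) [ 0.73  -0.312  0.319] 0.002
(525, 40) (182, 300) [ 1.107 -0.519 -0.6  ] 0.512
(525, 40) (182, 330) [ 1.038 -0.357 -0.437] 0.623
(570, 40) (209, 47) [ 0.725 -0.385  0.324] 0.004
(570, 40) (208, 60) [ 0.74  -0.406  0.285] 0.019
(570, 40) (182, 300) [ 1.005 -0.449 -0.361] 0.639
(570, 40) (182, 330) [ 0.839 -0.135  0.05 ] 0.729
(8, 44) (209, 47) [0.645 0.368 0.597] 0.137
(8, 44) (208, 60) [0.648 0.375 0.589] 0.135
(8, 44) (182, 300) [0.716 0.507 0.445] 0.105
(8, 44) (182, 330) [0.723 0.524 0.426] 0.098
cams [0.35909583 0.01116769 0.93883383] [0.69869273 0.69940877 0.76291226]
bigred top (array([0.3933768 , 0.30577769, 0.16477494]), np.float64(0.002146503669317661)) orange (array([0.38747265, 0.21378298, 0.12275107]), np.float64(0.002555320237943033)) stand handle top (array([0.47532579, 0.20315423, 0.13402387]), np.float64(0.003037192072935139))
[[0.47449111 0.20173753 0.135     ]] brown top (array([ 0.45306556, -0.06670739,  0.15870393]), np.float64(0.0020393852580628045))
```

```bash
cat >> h.py <<'E'
def move(x,y,z,yaw=np.pi/2):
    s=monitor.get_state();R=Ro.from_euler('xyz',s["tool_rot"]);Rt=Ro.from_euler('xyz',[np.pi,0,yaw])
    d=np.array([x,y,z])-s["position"];print("t",s["t"],"F",s["wrist_force"].round(1),"w",round(s["gripper_width"],4),"pos",s["position"].round(4))
    print("offset",R.inv().apply(d).round(4),"rot",(R.inv()*Rt).as_rotvec().round(4))
E
python3 -c "
from h import *
move(.4755,.2025,.26)"
```

```text
t 0.45 F [ 0.2 -0.4  0.1] w 0.088 pos [ 0.2338 -0.5253  0.2387]
offset [-0.5666 -0.5167 -0.0212] rot [-2.0000e-04 -0.0000e+00 -2.7228e+00]
```

Call:
step_arm:
  rotation:
    - [0,0,-0.12]
    - [0,0,-0.24]
    - [0,0,-0.36]
    - [0,0,-0.48]
    - [0,0,-0.6]
    - [0,0,-0.72]
    - [0,0,-0.84]
    - [0,0,-0.96]
    - [0,0,-1.08]
    - [0,0,-1.2]
    - [0,0,-1.32]
    - [0,0,-1.44]
    - [0,0,-1.56]
    - [0,0,-1.68]
    - [0,0,-1.8]
    - [0,0,-1.92]
    - [0,0,-2.04]
    - [0,0,-2.16]
    - [0,0,-2.28]
    - [0,0,-2.4]
  offset:
    - [-0.025,-0.023,-0.021]
    - [-0.05,-0.046,-0.021]
    - [-0.075,-0.069,-0.021]
    - [-0.1,-0.092,-0.021]
    - [-0.125,-0.115,-0.021]
    - [-0.15,-0.138,-0.021]
    - [-0.175,-0.161,-0.021]
    - [-0.2,-0.184,-0.021]
    - [-0.225,-0.207,-0.021]
    - [-0.25,-0.23,-0.021]
    - [-0.275,-0.253,-0.021]
    - [-0.3,-0.276,-0.021]
    - [-0.325,-0.299,-0.021]
    - [-0.35,-0.322,-0.021]
    - [-0.375,-0.345,-0.021]
    - [-0.4,-0.368,-0.021]
    - [-0.425,-0.391,-0.021]
    - [-0.45,-0.414,-0.021]
    - [-0.475,-0.437,-0.021]
    - [-0.5,-0.46,-0.021]
  jaw: [1,1,1,1,1,1,1,1,1,1,1,1,1,1,1,1,1,1,1,1]

```text
t: 2.12
position: [0.451, 0.1205, 0.26]
tool_rot: [3.141, -0.0, 1.254]
wrist_force: [0.3, -0.3, -0.1]
gripper_width: 0.0877
```

```bash
python3 -c "
from h import *
move(.4755,.2025,.26)"
```

```text
t 2.1167 F [ 0.3 -0.3 -0.1] w 0.0877 pos [0.451  0.1205 0.26  ]
offset [ 0.0856 -0.0023  0.    ] rot [ 7.000e-04 -2.000e-04 -3.165e-01]
```

Call:
step_arm:
  rotation:
    - [0,0,-0.12]
    - [0,0,-0.24]
    - [0,0,-0.317]
    - [0,0,-0.317]
    - [0,0,-0.317]
  offset:
    - [0.03,-0.001,0]
    - [0.06,-0.002,0]
    - [0.0856,-0.0023,0]
    - [0.0856,-0.0023,0]
    - [0.0856,-0.0023,0]
  jaw: [1,1,1,1,1]

```text
t: 2.53
position: [0.4753, 0.2033, 0.2597]
tool_rot: [3.141, 0.0, 1.573]
wrist_force: [-0.1, -0.0, -0.3]
gripper_width: 0.0882
```

```bash
python3 - <<'E'
from h import *
s=monitor.get_state();d=imaging.snapshot("wrist");c=cam(d,s);im=d["image"]
cv2.imwrite("pics/w1.png",im[:,:,::-1]);print(s["position"],s["tool_rot"])
i=im.astype(int);print(blobs((i[...,0]>90)&(i[...,1]<50)&(i[...,2]<50))[0])
print(proj(c,[[.4755,.2025,.135],[.4755,.2025,.075]]))
E
```

```text
[0.47529114 0.20334272 0.25974937] [3.14139553e+00 3.17524265e-04 1.57259427e+00]
[([409, 107, 25, 18, 162], [419.3, 117.6])]
[[319.73436841 198.0062555 ]
 [319.86181466 185.75955473]]
```

View pics/w1.png

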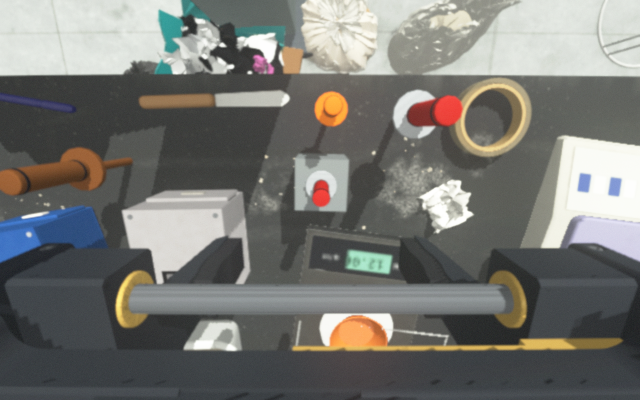

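The wrist view shows the target rod at about (321,190) on its grey block, between the fingers. I measure it closely next.

```bash
python3 - <<'E'
from h import *
s=monitor.get_state();d=imaging.snapshot("wrist");c=cam(d,s);im=d["image"]
cv2.imwrite("pics/w1c.png",cv2.resize(im[145:220,285:360,::-1],(600,600),interpolation=cv2.INTER_NEAREST))
i=im.astype(int);m=(i[...,0]>100)&(i[...,0]>2.2*i[...,1]);m[:,:300]=0;m[:,345:]=0;m[:160]=0;m[215:]=0
ys,xs=np.nonzero(m);print(xs.min(),xs.max(),ys.min(),ys.max(),xs.mean(),ys.mean())
E
```

```text
314 330 181 206 321.6936936936937 193.8108108108108
```

View pics/w1c.png

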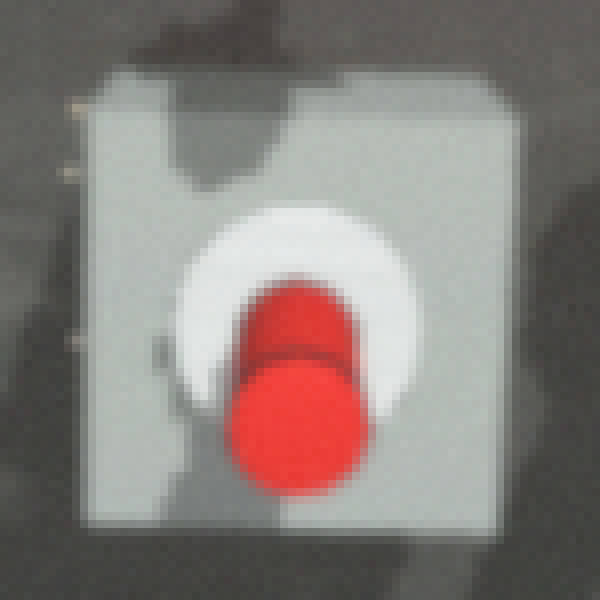

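```bash
python3 - <<'E'
from h import *
s=monitor.get_state();d=imaging.snapshot("wrist");c=cam(d,s)
f=lambda P:np.array(P,float)/8-.5+[285,145]
print("top",onz(c,f([(299,427)]),.135),"collar",onz(c,f([(297,325)]),.075),)
st=onz(c,f([(85,110),(520,121),(500,538),(85,527)]),.07);print("stand",st.round(4),st.mean(0),np.linalg.norm(st-np.roll(st,1,0),axis=1))
move(.4755,.203,.091)
E
```

```text
top [[0.47529106 0.20318083 0.135     ]] collar [[0.47465157 0.20315996 0.075     ]]
stand [[0.4431 0.1717 0.07  ]
 [0.4448 0.2363 0.07  ]
 [0.5096 0.2349 0.07  ]
 [0.5078 0.1701 0.07  ]] [0.47632899 0.20326046 0.07      ] [0.06464401 0.06465582 0.06482292 0.06486394]
t 2.6833 F [-0.5 -0.1  1. ] w 0.088 pos [0.4752 0.2016 0.2599]
offset [0.0015 0.0002 0.1689] rot [ 0.0005  0.0004 -0.0014]
```

Call:
step_arm:
  rotation:
    - [0,0,0]
    - [0,0,0]
    - [0,0,0]
    - [0,0,0]
    - [0,0,0]
    - [0,0,0]
    - [0,0,0]
    - [0,0,0]
    - [0,0,0]
  offset:
    - [0.001,0,0.03]
    - [0.001,0,0.06]
    - [0.001,0,0.09]
    - [0.001,0,0.12]
    - [0.001,0,0.145]
    - [0.001,0,0.16]
    - [0.001,0,0.169]
    - [0.001,0,0.169]
    - [0.001,0,0.169]
  jaw: [1,1,1,1,1,1,1,1,1]

```text
t: 3.43
position: [0.4757, 0.2019, 0.0914]
tool_rot: [3.141, 0.0, 1.568]
wrist_force: [0.9, -0.2, 0.8]
gripper_width: 0.0881
```

```bash
python3 - <<'E'
from h import *
move(.4755,.2031,.091)
d=imaging.snapshot("wrist");cv2.imwrite("pics/w2.png",d["image"][:,:,::-1])
E
```

```text
t 3.4333 F [ 0.9 -0.2  0.8] w 0.0881 pos [0.4757 0.2019 0.0914]
offset [ 0.0012 -0.0002  0.0004] rot [ 0.0007  0.0004 -0.0029]
```

View pics/w2.png

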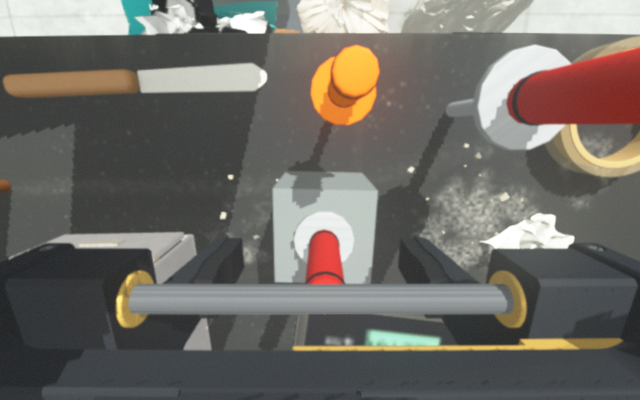

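The handle is centred between the jaws, at about column 324. I close the gripper.

Call:
step_arm:
  rotation:
    - [0,0,0]
    - [0,0,0]
    - [0,0,0]
    - [0,0,0]
    - [0,0,0]
    - [0,0,0]
    - [0,0,0]
    - [0,0,0]
    - [0,0,0]
    - [0,0,0]
    - [0,0,0]
    - [0,0,0]
  offset:
    - [0.001,0,0]
    - [0.001,0,0]
    - [0.001,0,0]
    - [0.001,0,0]
    - [0.001,0,0]
    - [0.001,0,0]
    - [0.001,0,0]
    - [0.001,0,0]
    - [0.001,0,0]
    - [0.001,0,0]
    - [0.001,0,0]
    - [0.001,0,0]
  jaw: [0.5,0,0,0,0,0,0,0,0,0,0,0]

```text
t: 4.48
position: [0.4762, 0.2032, 0.0921]
tool_rot: [3.139, 0.0, 1.568]
wrist_force: [-0.2, -0.6, -0.3]
gripper_width: 0.0171
```

```bash
python3 - <<'E'
from h import *
move(.4755,.2031,.24)
E
```

```text
t 4.4833 F [-0.2 -0.6 -0.3] w 0.0171 pos [0.4762 0.2032 0.0921]
offset [-1.000e-04 -4.000e-04 -1.479e-01] rot [ 0.0022  0.0001 -0.0025]
```

Call:
step_arm:
  rotation:
    - [0,0,0]
    - [0,0,0]
    - [0,0,0]
    - [0,0,0]
    - [0,0,0]
    - [0,0,0]
    - [0,0,0]
    - [0,0,0]
    - [0,0,0]
    - [0,0,0]
  offset:
    - [0,0,-0.01]
    - [0,0,-0.025]
    - [0,0,-0.05]
    - [0,0,-0.075]
    - [0,0,-0.1]
    - [0,0,-0.125]
    - [0,0,-0.15]
    - [0,0,-0.17]
    - [0,0,-0.17]
    - [0,0,-0.17]
  jaw: [0,0,0,0,0,0,0,0,0,0]

```text
t: 5.32
position: [0.4763, 0.2033, 0.2633]
tool_rot: [3.137, -0.0, 1.568]
wrist_force: [0.5, -0.2, -1.5]
gripper_width: 0.0171
```

```bash
python3 - <<'E'
from h import *
move(.6236,-.1808,.262)
for n in ("wrist","side"):
  d=imaging.snapshot(n);cv2.imwrite(f"pics/{n}3.png",d["image"][:,:,::-1])
E
```

```text
t 5.3167 F [ 0.5 -0.2 -1.5] w 0.0171 pos [0.4763 0.2033 0.2633]
offset [-0.3838  0.1482  0.0019] rot [ 0.0049 -0.0004 -0.0024]
```

View pics/wrist3.png

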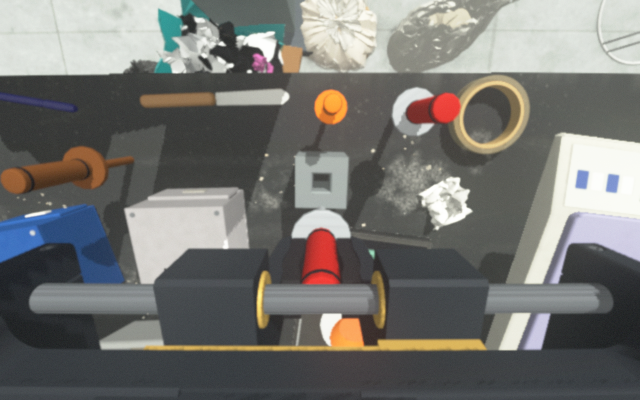

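View pics/side3.png

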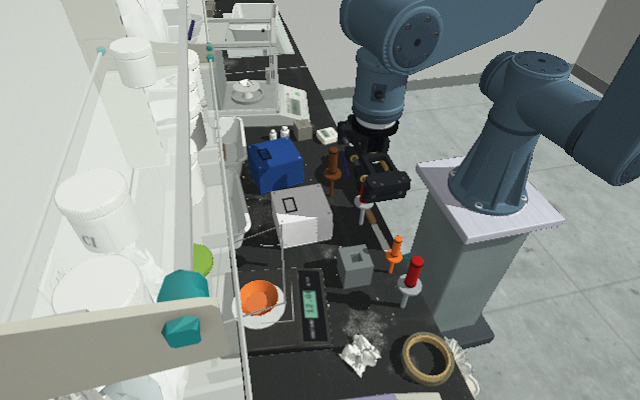

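The rod is held and clear, and the stand hole is visible at (320,181). I move above the slot.

Call:
step_arm:
  rotation:
    - [0,0,0]
    - [0,0,0]
    - [0,0,0]
    - [0,0,0]
    - [0,0,0]
    - [0.002,0,0]
    - [0.003,0,0]
    - [0.004,0,0]
    - [0.004,0,0]
    - [0.004,0,0]
    - [0.004,0,0]
    - [0.004,0,0]
    - [0.004,0,0]
    - [0.004,0,0]
    - [0.004,0,0]
    - [0.004,0,0]
    - [0.004,0,0]
  offset:
    - [-0.015,0.006,0]
    - [-0.04,0.015,0]
    - [-0.07,0.027,0]
    - [-0.1,0.039,0]
    - [-0.13,0.05,0]
    - [-0.16,0.062,0]
    - [-0.19,0.073,0]
    - [-0.22,0.085,0]
    - [-0.25,0.097,0]
    - [-0.28,0.108,0]
    - [-0.31,0.12,0]
    - [-0.34,0.131,0]
    - [-0.365,0.141,0]
    - [-0.38,0.147,0]
    - [-0.384,0.148,0.002]
    - [-0.384,0.148,0.002]
    - [-0.384,0.148,0.002]
  jaw: [0,0,0,0,0,0,0,0,0,0,0,0,0,0,0,0,0]

```text
t: 6.83
position: [0.6211, -0.1803, 0.2571]
tool_rot: [-3.135, -0.001, 1.568]
wrist_force: [-0.1, -0.1, -1.4]
gripper_width: 0.0169
```

```bash
python3 - <<'E'
from h import *
move(.6236,-.1808,.189)
for n in ("wrist","side","top"):
  d=imaging.snapshot(n);cv2.imwrite(f"pics/{n}4.png",d["image"][:,:,::-1])
  if n!="wrist": print(n,proj(cam(d),[[.6236,-.1808,.095],[.6236,-.1808,.18],[.6236,-.1808,.24]]))
a=cv2.imread("pics/top4.png")[90:190,370:470];b=cv2.imread("pics/side4.png")[90:190,220:320]
cv2.imwrite("pics/c4.png",np.hstack([cv2.resize(x,(400,400),interpolation=cv2.INTER_CUBIC) for x in(a,b)]))
E
```

```text
t 6.8333 F [-0.1 -0.1 -1.4] w 0.0169 pos [ 0.6211 -0.1803  0.2571]
offset [-0.0006  0.0029  0.0681] rot [-0.0068 -0.0015 -0.0026]
side [[263.15003126 154.06007946]
 [260.64415638 128.44319576]
 [258.69239148 108.50510276]]
top [[422.64011301 136.85015519]
 [431.87960839 124.25617252]
 [439.66705928 113.63185549]]
```

View pics/wrist4.png

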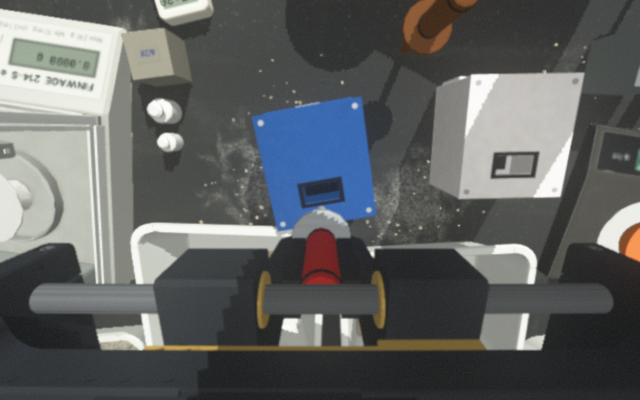

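View pics/c4.png

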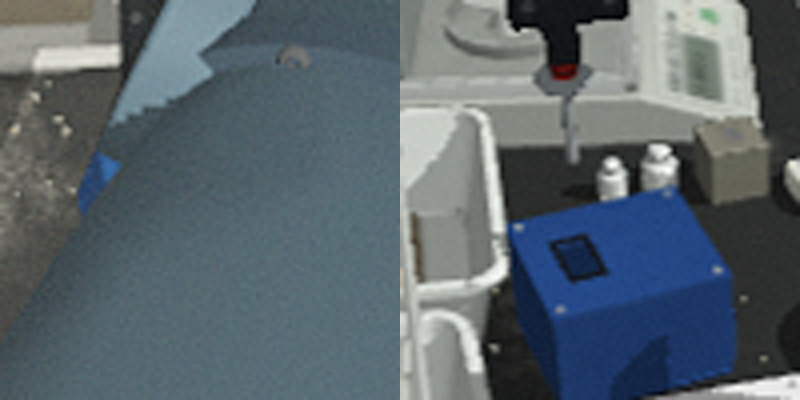

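```bash
python3 - <<'E'
from h import *
s=monitor.get_state();d=imaging.snapshot("wrist");c=cam(d,s);im=d["image"]
cv2.imwrite("pics/w5.png",cv2.resize(im[165:240,285:360,::-1],(600,600),interpolation=cv2.INTER_NEAREST))
dS=imaging.snapshot("side");cs=cam(dS)
f=lambda P:np.array(P,float)/4-.5+[220,90]
print("side slot",onz(cs,f([(178.5,258.5)]),.095),"tip",onz(cs,f([(172.5,160)]),.1755))
cv2.imwrite("pics/s5.png",cv2.resize(dS["image"][100:170,225:295,::-1],(560,560),interpolation=cv2.INTER_NEAREST))
print(s["position"],s["tool_rot"])
E
```

```text
side slot [[ 0.62097832 -0.17991253  0.095     ]] tip [[ 0.61857411 -0.18150437  0.1755    ]]
[ 0.6217401  -0.17982238  0.2587431 ] [-3.13719369e+00 -8.62624469e-05  1.56974692e+00]
```

View pics/w5.png

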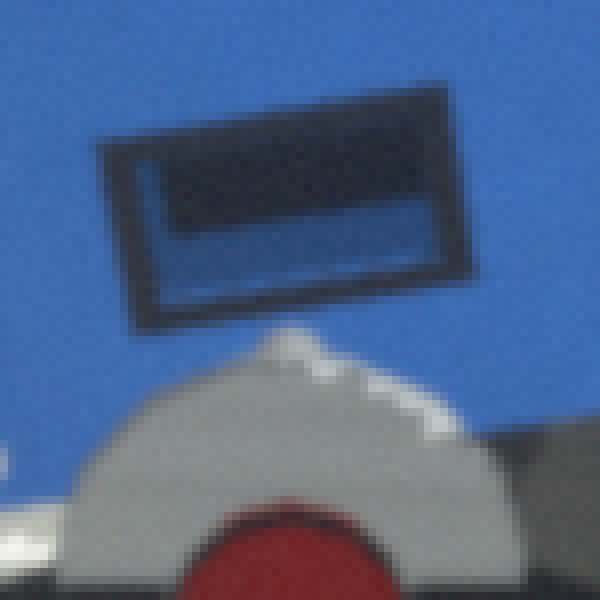

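View pics/s5.png

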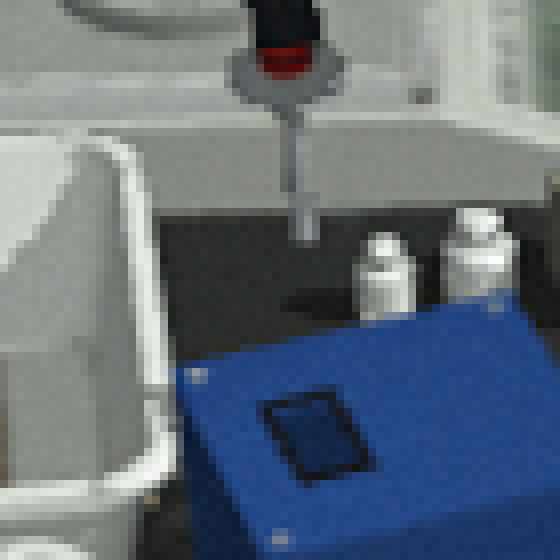

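```bash
python3 - <<'E'
from h import *
s=monitor.get_state();d=imaging.snapshot("wrist");c=cam(d,s)
f=lambda P:np.array(P,float)/8-.5+[285,165]
P=onz(c,f([(100,141),(448,86),(475,278),(138,333)]),.095);print("slot",P.round(4),P.mean(0).round(4),np.linalg.norm(P-np.roll(P,1,0),axis=1).round(4))
print("tip",onz(c,f([(291,338)]),s["position"][2]-.0815))
cs=cam(imaging.snapshot("side"))
g=lambda P:np.array(P,float)/8-.5+[225,100]
Q=onz(cs,g([(262,403),(335,388),(378,465),(310,483)]),.095);print("side slot",Q.round(4),Q.mean(0).round(4))
print("side tip",onz(cs,g([(305,240)]),s["position"][2]-.0815), "collar",onz(cs,g([(287,77)]),s["position"][2]-.0815+.0625))
move(.6225,-.1808,.185)
E
```

```text
slot [[ 0.6131 -0.2066  0.095 ]
 [ 0.6054 -0.1579  0.095 ]
 [ 0.633  -0.1536  0.095 ]
 [ 0.6411 -0.2018  0.095 ]] [ 0.6231 -0.18    0.095 ] [0.0284 0.0493 0.028  0.0489]
tip [[ 0.61852663 -0.17991544  0.17769267]]
side slot [[ 0.6371 -0.2038  0.095 ]
 [ 0.6105 -0.207   0.095 ]
 [ 0.6027 -0.1595  0.095 ]
 [ 0.6271 -0.1546  0.095 ]] [ 0.6194 -0.1812  0.095 ]
side tip [[ 0.61887318 -0.17821614  0.17769267]] collar [[ 0.61986998 -0.17661036  0.24019267]]
t 7.1833 F [ 1.1 -0.1 -0.9] w 0.0168 pos [ 0.6221 -0.1805  0.2593]
offset [-0.0002  0.0007  0.0743] rot [-0.0035  0.0006 -0.0015]
```

Call:
step_arm:
  rotation:
    - [-0.002,0,0]
    - [-0.002,0,0]
    - [-0.002,0,0]
    - [-0.002,0,0]
    - [-0.002,0,0]
    - [-0.002,0,0]
    - [-0.002,0,0]
    - [-0.002,0,0]
  offset:
    - [-0.001,0.001,0.015]
    - [-0.001,0.001,0.03]
    - [-0.001,0.001,0.045]
    - [-0.001,0.001,0.06]
    - [-0.001,0.001,0.07]
    - [-0.001,0.001,0.08]
    - [-0.001,0.001,0.08]
    - [-0.001,0.001,0.08]
  jaw: [0,0,0,0,0,0,0,0]

```text
t: 7.85
position: [0.6227, -0.1815, 0.1791]
tool_rot: [-3.14, 0.0, 1.569]
wrist_force: [0.2, 0.2, -0.8]
gripper_width: 0.0176
```

```bash
python3 - <<'E'
from h import *
move(.6230,-.1813,.1185)
dS=imaging.snapshot("side")
cv2.imwrite("pics/s6.png",cv2.resize(dS["image"][100:200,225:325,::-1],(600,600),interpolation=cv2.INTER_NEAREST))
E
```

```text
t 7.85 F [ 0.2  0.2 -0.8] w 0.0176 pos [ 0.6227 -0.1815  0.1791]
offset [0.0002 0.0004 0.0606] rot [-0.002   0.0003 -0.0014]
```

View pics/s6.png

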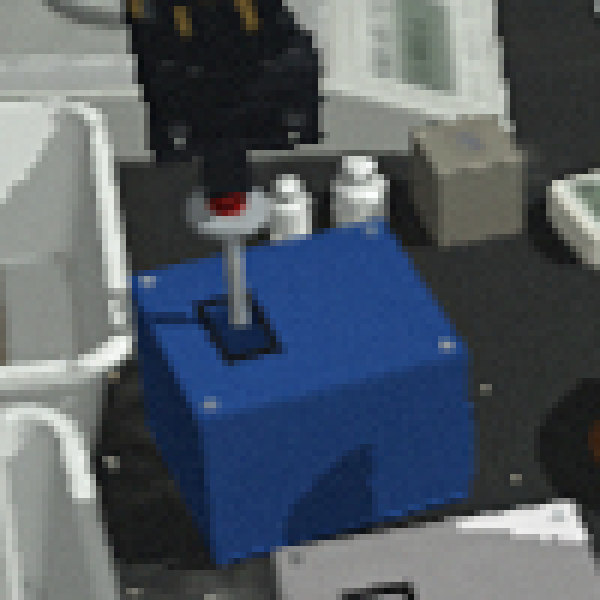

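The tip at (239,325) in the crop sits over the slot centre at (239,328). I push down.

Call:
step_arm:
  rotation:
    - [0,0,0]
    - [0,0,0]
    - [0,0,0]
    - [0,0,0]
    - [0,0,0]
    - [0,0,0]
    - [0,0,0]
    - [0,0,0]
  offset:
    - [0,0,0.008]
    - [0,0,0.016]
    - [0,0,0.024]
    - [0,0,0.032]
    - [0,0,0.04]
    - [0,0,0.046]
    - [0,0,0.046]
    - [0,0,0.046]
  jaw: [0,0,0,0,0,0,0,0]

```text
t: 8.57
position: [0.6228, -0.1816, 0.1332]
tool_rot: [-3.14, 0.0, 1.569]
wrist_force: [-0.1, -1.0, -0.8]
gripper_width: 0.017
```

```bash
python3 - <<'E'
from h import *
move(.6230,-.1813,.1175)
E
```

```text
t 8.5667 F [-0.1 -1.  -0.8] w 0.017 pos [ 0.6228 -0.1816  0.1332]
offset [0.0003 0.0002 0.0157] rot [-0.0018  0.0004 -0.0015]
```

Call:
step_arm:
  rotation:
    - [0,0,0]
    - [0,0,0]
    - [0,0,0]
    - [0,0,0]
    - [0,0,0]
    - [0,0,0]
    - [0,0,0]
    - [0,0,0]
  offset:
    - [0,0,0.004]
    - [0,0,0.008]
    - [0,0,0.011]
    - [0,0,0.013]
    - [0,0,0.015]
    - [0,0,0.016]
    - [0,0,0.016]
    - [0,0,0.016]
  jaw: [0,0,0,0,0,0,0,0]

```text
t: 9.23
position: [0.6238, -0.182, 0.1186]
tool_rot: [3.141, 0.002, 1.569]
wrist_force: [1.1, -0.8, 6.6]
gripper_width: 0.0173
```

```bash
python3 - <<'E'
from h import *
move(.6230,-.1813,.1175)
for n in("side","top","wrist"):
  d=imaging.snapshot(n); cv2.imwrite(f"pics/{n}7.png",d["image"][:,:,::-1])
dS=imaging.snapshot("side")
cv2.imwrite("pics/s7.png",cv2.resize(dS["image"][100:200,225:325,::-1],(600,600),interpolation=cv2.INTER_NEAREST))
E
```

```text
t 9.2333 F [ 1.1 -0.8  6.6] w 0.0173 pos [ 0.6238 -0.182   0.1186]
offset [ 0.0007 -0.0008  0.0011] rot [ 0.0007  0.0015 -0.0015]
```

View pics/s7.png

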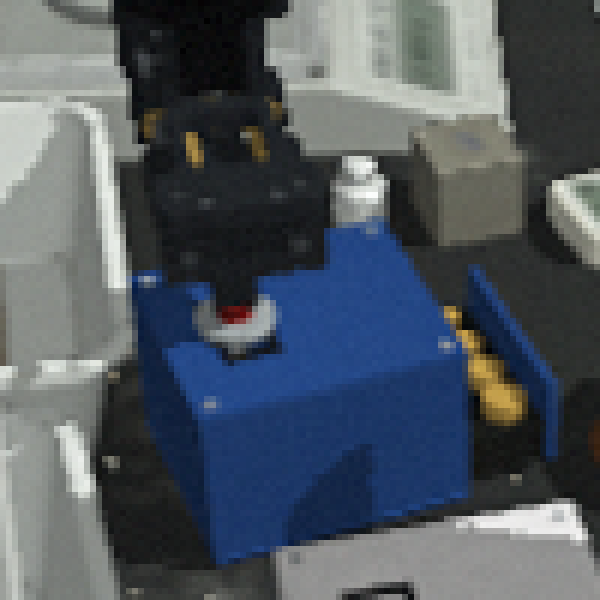

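View pics/wrist7.png

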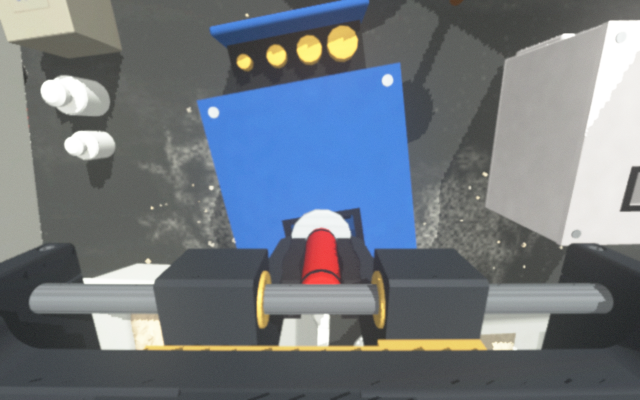

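The drawer has sprung open: its blue front stands clear of the case with the weights showing. I lift out.

Call:
step_arm:
  rotation:
    - [0,0,0]
    - [0,0,0]
    - [0,0,0]
    - [0,0,0]
    - [0,0,0]
    - [0,0,0]
    - [0,0,0]
    - [0,0,0]
    - [0,0,0]
    - [0,0,0]
    - [0,0,0]
  offset:
    - [0,0,-0.008]
    - [0,0,-0.02]
    - [0,0,-0.035]
    - [0,0,-0.05]
    - [0,0,-0.065]
    - [0,0,-0.08]
    - [0,0,-0.1]
    - [0,0,-0.12]
    - [0,0,-0.145]
    - [0,0,-0.145]
    - [0,0,-0.145]
  jaw: [0,0,0,0,0,0,0,0,0,0,0]

```text
t: 10.35
position: [0.6244, -0.1821, 0.2658]
tool_rot: [3.138, 0.003, 1.569]
wrist_force: [0.4, -0.6, -0.8]
gripper_width: 0.0174
```

```bash
python3 - <<'E'
from h import *
move(.4758,.2031,.26)
dS=imaging.snapshot("side")
cv2.imwrite("pics/s8.png",cv2.resize(dS["image"][80:200,225:345,::-1],(600,600),interpolation=cv2.INTER_NEAREST))
E
```

```text
t 10.35 F [ 0.4 -0.6 -0.8] w 0.0174 pos [ 0.6244 -0.1821  0.2658]
offset [ 0.385  -0.1491  0.004 ] rot [ 0.004   0.0033 -0.0013]
```

View pics/s8.png

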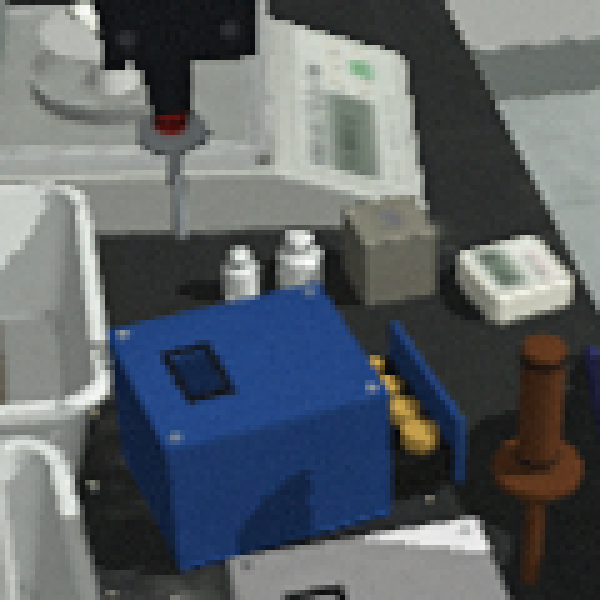

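Call:
step_arm:
  rotation:
    - [0,0,0]
    - [0,0,0]
    - [0,0,0]
    - [0,0,0]
    - [0,0,0]
    - [0.002,0.002,0]
    - [0.003,0.003,0]
    - [0.003,0.003,0]
    - [0.003,0.003,0]
    - [0.003,0.003,0]
    - [0.003,0.003,0]
    - [0.003,0.003,0]
    - [0.003,0.003,0]
    - [0.003,0.003,0]
    - [0.003,0.003,0]
    - [0.003,0.003,0]
    - [0.003,0.003,0]
  offset:
    - [0.015,-0.006,0]
    - [0.04,-0.015,0]
    - [0.07,-0.027,0]
    - [0.1,-0.039,0]
    - [0.13,-0.05,0]
    - [0.16,-0.062,0]
    - [0.19,-0.073,0]
    - [0.22,-0.085,0]
    - [0.25,-0.097,0]
    - [0.28,-0.108,0]
    - [0.31,-0.12,0]
    - [0.34,-0.132,0]
    - [0.365,-0.142,0]
    - [0.38,-0.147,0.002]
    - [0.385,-0.149,0.004]
    - [0.385,-0.149,0.004]
    - [0.385,-0.149,0.004]
  jaw: [0,0,0,0,0,0,0,0,0,0,0,0,0,0,0,0,0]

```text
t: 11.82
position: [0.4747, 0.2029, 0.2578]
tool_rot: [-3.138, -0.0, 1.57]
wrist_force: [-0.1, 0.7, -1.5]
gripper_width: 0.0176
```

```bash
python3 - <<'E'
from h import *
move(.4758,.2031,.165)
d=imaging.snapshot("wrist");cv2.imwrite("pics/w9.png",d["image"][:,:,::-1])
dS=imaging.snapshot("side");s=dS["image"][170:300,300:430,::-1]
cv2.imwrite("pics/s9.png",np.hstack([cv2.resize(d["image"][130:260,255:385,::-1],(400,400)),cv2.resize(s,(400,400))]))
E
```

```text
t 11.8167 F [-0.1  0.7 -1.5] w 0.0176 pos [0.4747 0.2029 0.2578]
offset [0.0001 0.0015 0.0928] rot [-0.0039 -0.0004 -0.001 ]
```

View pics/s9.png

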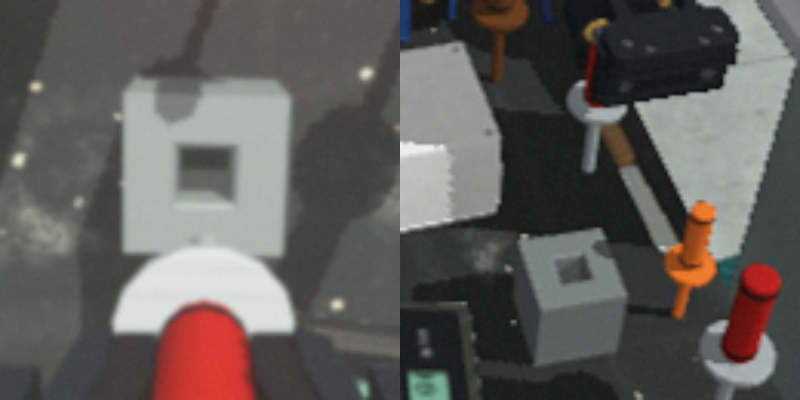

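```bash
python3 - <<'E'
from h import *
s=monitor.get_state();d=imaging.snapshot("wrist");c=cam(d,s)
f=lambda P,x,y:np.array(P,float)*.325-.35+[x,y]
print("hole w",onz(c,f([(206.5,176)],255,130),.07),"side",onz(cam(imaging.snapshot("side")),f([(174,269)],300,170),.07))
print("tip w",onz(c,f([(204,240)],255,130),s["position"][2]-.0815),"side",onz(cam(imaging.snapshot("side")),f([(190,171)],300,170),s["position"][2]-.0815))
move(.4762,.2031,.165)
E
```

```text
hole w [[0.47707769 0.20406085 0.07      ]] side [[0.4725718 0.2056049 0.07     ]]
tip w [[0.47276402 0.20280439 0.17690548]] side [[0.47178481 0.20672383 0.17690548]]
t 12.0667 F [-0.   0.5 -2. ] w 0.0172 pos [0.4755 0.2026 0.2589]
offset [0.0004 0.0008 0.0939] rot [-0.002  -0.0011 -0.003 ]
```

Call:
step_arm:
  rotation:
    - [0,0,0]
    - [0,0,0]
    - [0,0,0]
    - [0,0,0]
    - [0,0,0]
    - [0,0,0]
    - [0,0,0]
    - [0,0,0]
  offset:
    - [0.0005,0.0007,0.015]
    - [0.0005,0.0007,0.035]
    - [0.0005,0.0007,0.055]
    - [0.0005,0.0007,0.07]
    - [0.0005,0.0007,0.085]
    - [0.0005,0.0007,0.094]
    - [0.0005,0.0007,0.094]
    - [0.0005,0.0007,0.094]
  jaw: [0,0,0,0,0,0,0,0]

```text
t: 12.73
position: [0.4762, 0.2028, 0.1649]
tool_rot: [-3.139, -0.001, 1.567]
wrist_force: [-0.1, 0.7, -0.9]
gripper_width: 0.017
```

```bash
python3 - <<'E'
from h import *
move(.4762,.2031,.0925)
d=imaging.snapshot("wrist")
dS=imaging.snapshot("side");s=dS["image"][170:300,300:430,::-1]
cv2.imwrite("pics/s10.png",np.hstack([cv2.resize(d["image"][130:260,255:385,::-1],(400,400)),cv2.resize(s,(400,400))]))
E
```

```text
t 12.7333 F [-0.1  0.7 -0.9] w 0.017 pos [0.4762 0.2028 0.1649]
offset [0.0002 0.0002 0.0724] rot [-0.0026 -0.001  -0.0036]
```

View pics/s10.png

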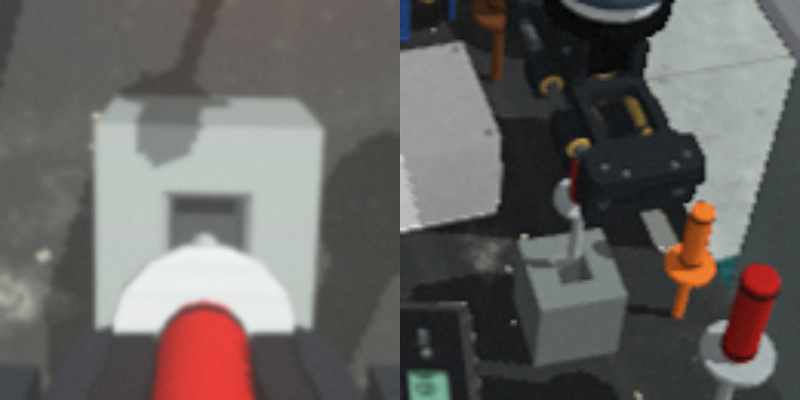

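The tip is over the hole in both views. I lower it.

Call:
step_arm:
  rotation:
    - [0,0,0]
    - [0,0,0]
    - [0,0,0]
    - [0,0,0]
    - [0,0,0]
    - [0,0,0]
    - [0,0,0]
    - [0,0,0]
    - [0,0,0]
    - [0,0,0]
    - [0,0,0]
  offset:
    - [0,0,0.008]
    - [0,0,0.016]
    - [0,0,0.024]
    - [0,0,0.034]
    - [0,0,0.044]
    - [0,0,0.054]
    - [0,0,0.062]
    - [0,0,0.068]
    - [0,0,0.071]
    - [0,0,0.072]
    - [0,0,0.072]
  jaw: [0,0,0,0,0,0,0,0,0,0,0]

```text
t: 13.75
position: [0.4769, 0.2033, 0.0938]
tool_rot: [-3.141, -0.001, 1.568]
wrist_force: [0.1, 0.4, -1.3]
gripper_width: 0.0172
```

```bash
python3 - <<'E'
from h import *
move(.4762,.2031,.0915)
dS=imaging.snapshot("side");s=dS["image"][200:300,320:420,::-1]
cv2.imwrite("pics/s11.png",cv2.resize(s,(500,500),interpolation=cv2.INTER_CUBIC))
E
```

```text
t 13.75 F [ 0.1  0.4 -1.3] w 0.0172 pos [0.4769 0.2033 0.0938]
offset [-0.0002 -0.0007  0.0023] rot [-0.0004 -0.0014 -0.0032]
```

View pics/s11.png

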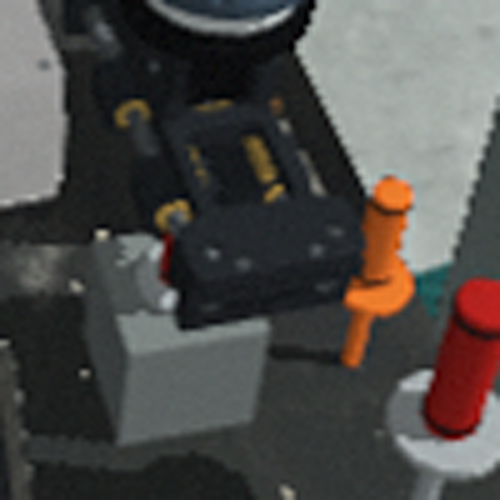

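Not yet touching (about 2 mm to go). I lower until the force rises.

Call:
step_arm:
  rotation:
    - [0,0,0]
    - [0,0,0]
    - [0,0,0]
    - [0,0,0]
    - [0,0,0]
  offset:
    - [0,0,0.001]
    - [0,0,0.002]
    - [0,0,0.0025]
    - [0,0,0.0025]
    - [0,0,0.0025]
  jaw: [0,0,0,0,0]

```text
t: 14.22
position: [0.4774, 0.2034, 0.0921]
tool_rot: [3.141, -0.002, 1.568]
wrist_force: [-0.3, -0.2, 1.6]
gripper_width: 0.0172
```

The force has flipped to +1.6 N, so the collar is on the stand. I release.

Call:
step_arm:
  rotation:
    - [0,0,0]
    - [0,0,0]
    - [0,0,0]
    - [0,0,0]
    - [0,0,0]
    - [0,0,0]
    - [0,0,0]
    - [0,0,0]
    - [0,0,0]
    - [0,0,0]
    - [0,0,0]
    - [0,0,0]
  offset:
    - [0,0,0]
    - [0,0,0]
    - [0,0,0]
    - [0,0,0]
    - [0,0,0]
    - [0,0,0]
    - [0,0,0]
    - [0,0,0]
    - [0,0,0]
    - [0,0,0]
    - [0,0,0]
    - [0,0,0]
  jaw: [0.25,0.3,0.35,0.4,0.5,0.6,0.7,0.8,0.9,1,1,1]

```text
t: 15.22
position: [0.4774, 0.2034, 0.0921]
tool_rot: [3.141, -0.002, 1.568]
wrist_force: [0.0, 0.9, 0.2]
gripper_width: 0.0862
```

```bash
python3 - <<'E'
from h import *
move(.4762,.2031,.26)
d=imaging.snapshot("wrist")
cv2.imwrite("pics/w12.png",d["image"][:,:,::-1])
E
```

```text
t 15.2167 F [0.  0.9 0.2] w 0.0862 pos [0.4774 0.2034 0.0921]
offset [-0.     -0.001  -0.1679] rot [ 0.0009 -0.0016 -0.0032]
```

View pics/w12.png

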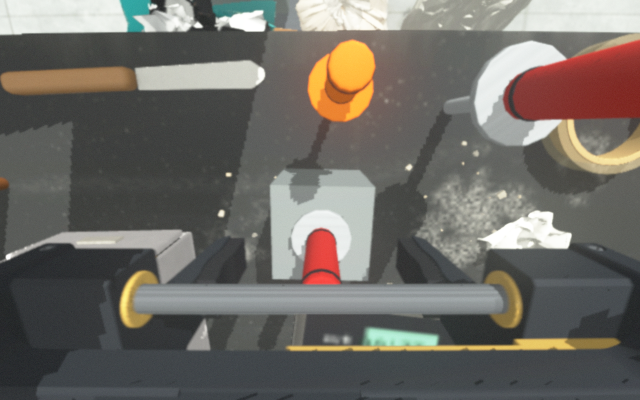

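The rod stands free, with the collar at about (321,232) on the block. I raise the gripper.

Call:
step_arm:
  rotation:
    - [0,0,0]
    - [0,0,0]
    - [0,0,0]
    - [0,0,0]
    - [0,0,0]
    - [0,0,0]
    - [0,0,0]
    - [0,0,0]
    - [0,0,0]
    - [0,0,0]
  offset:
    - [0,0,-0.01]
    - [0,0,-0.025]
    - [0,0,-0.045]
    - [0,0,-0.07]
    - [0,0,-0.1]
    - [0,0,-0.13]
    - [0,0,-0.155]
    - [0,0,-0.17]
    - [0,0,-0.17]
    - [0,0,-0.17]
  jaw: [1,1,1,1,1,1,1,1,1,1]

```text
t: 16.1
position: [0.4776, 0.2032, 0.2631]
tool_rot: [3.138, -0.002, 1.568]
wrist_force: [0.2, 0.6, -0.9]
gripper_width: 0.0879
```

```bash
python3 - <<'E'
from h import *
s=monitor.get_state();d=imaging.snapshot("wrist");c=cam(d,s);print(s["t"],s["position"],s["wrist_force"])
print("expected top/collar px",proj(c,[[.4758,.2031,.135],[.4758,.2031,.075]]))
a=cv2.resize(d["image"][145:220,285:360,::-1],(400,400),interpolation=cv2.INTER_CUBIC)
dS=imaging.snapshot("side")["image"];cv2.imwrite("pics/side13.png",dS[:,:,::-1])
b=cv2.resize(dS[120:280,240:400,::-1],(400,400),interpolation=cv2.INTER_CUBIC)
cv2.imwrite("pics/f13.png",np.hstack([a,b]))
cv2.imwrite("pics/top13.png",imaging.snapshot("top")["image"][:,:,::-1])
E
```

```text
16.1 [0.4776362  0.20316681 0.26308307] [ 0.18339582  0.58699027 -0.91112832]
expected top/collar px [[320.20642462 194.8464783 ]
 [320.13670013 183.08179398]]
```

View pics/f13.png

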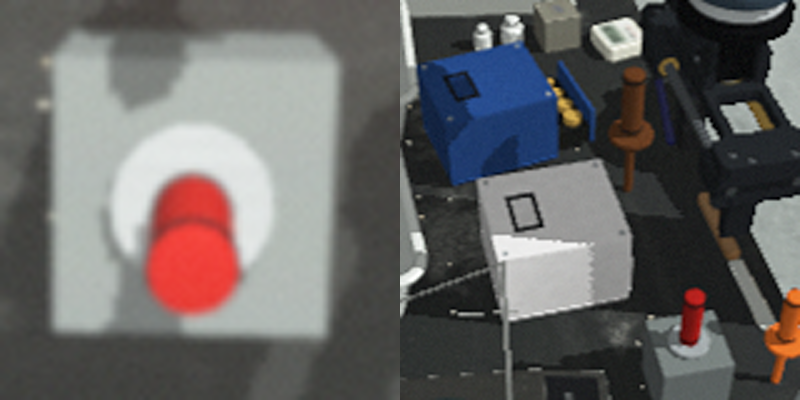

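View pics/top13.png

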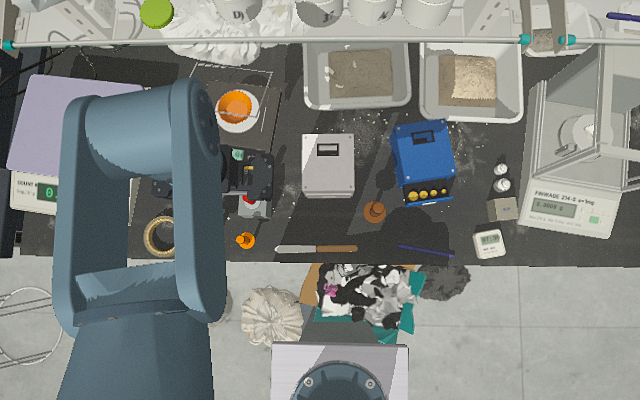

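Drawer open, white case shut, and the rod upright with its collar on the block. One check remains: how far the drawer is open.

```bash
python3 - <<'E'
from h import *
T=imaging.snapshot("top");S=imaging.snapshot("side")
a=T["image"][150:215,390:465,::-1];b=S["image"][135:185,285:335,::-1]
cv2.imwrite("pics/d.png",np.hstack([cv2.resize(a,(450,390),interpolation=cv2.INTER_NEAREST),cv2.resize(b,(390,390)[::1],interpolation=cv2.INTER_NEAREST)][:2])[:, :800])
E
```

```text
(no output)
```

View pics/d.png

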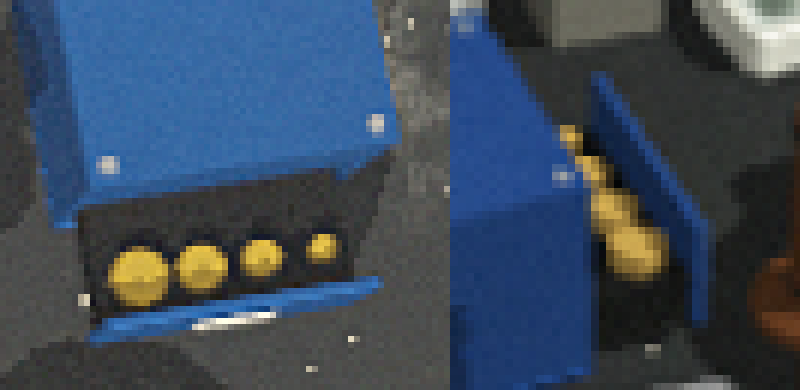

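```bash
python3 - <<'E'
from h import *
ct,cs=cam(imaging.snapshot("top")),cam(imaging.snapshot("side"))
n=tri(ct,[(390+97/6-.5,150+325/6-.5)],cs,[(285+252/7.8-.5,135+225/7.8-.5)])
f=tri(ct,[(390+380/6-.5,150+280/6-.5)],cs,[(285+148/7.8-.5,135+75/7.8-.5)])
a=np.radians(9.73);ux=np.array([np.cos(a),np.sin(a)])
for p,e in(n,f): print(p.round(4),round(e,4),"dist beyond case face",(-(p[:2]-np.array([.5963,-.1852]))@ux-.065).round(4))
print(monitor.get_state()["t"])
E
```

```text
[ 0.4763 -0.146   0.0632] 0.0001 dist beyond case face 0.0467
[ 0.4936 -0.2536  0.0582] 0.004 dist beyond case face 0.0477
16.45
```

```bash
python3 -c "
from workcell import workorder
print(workorder.close_job())"
```

```text
the job is handed in; nothing more can be done
None
```

The blue drawer is open and the red-handled rod is back in its stand; I handed the job in at about 16.5 s on the robot's clock.

I took the smaller red rod from the grey stand and lowered it through the blue lid's slot. I pressed the tab to an upward force of about 7 N, and the drawer sprang open. I then set the rod back until its collar touched the stand, released it and raised the gripper clear.

**Last checks:**
- **Blue drawer:** its front measured about 47 mm beyond the case face, against 45 mm of full travel. I put the extra down to a calibration error of about 2 mm, or to the thickness of the drawer front.
- **White case:** its drawer still looked shut in the last top view.
- **Rod:** it stands upright with its collar on the block, seen in the wrist and side views.
- **Other objects:** nothing else appeared to have moved.

The side camera disagreed with the top and wrist cameras by about 2–4 mm in x. I set the rod tip against the slot and the hole within each single view instead. No check failed.

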